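# Get the poster paint ready: mixing pot out, tight cap off

## Robot

A 6-joint arm with a two-finger parallel gripper is mounted at the origin on the work surface. World frame = base frame: x ahead of the robot, y to its left, z up, the work surface at z = 0. Lengths are in m, angles in degrees, forces in N, time in s.
With the tool pointing down it reaches from about 0.375 to 0.9 m from the base axis. Payload 3.1 kg.
Tool frame: the origin (TCP) lies midway between the tips of the shut fingers; the grasp point (between the pads) lies 19 mm behind it; z points along the fingers, y is the direction in which the jaws open and shut (so a half turn about z gives the same grasp; the last joint's range is limited). The gripper opens to 87 mm and grips with 3 to 60 N. Pads are 19 mm wide; open, the fingers measure 117 mm over their backs; the gripper's body (75 mm by 190 mm) begins 51 mm behind the grasp point.
Start: joints at [61.221, 30.224, 82.088, -0, 67.689, -10.227], TCP at [0.199, 0.593, 0.223] pointing down, gripper open.
Joint ranges: [-176.69, 176.69], [-43.24, 126.21], [12.49, 139.97], [-82, 262], [0, 151.66], [-163.58, 163.58]. Speed limits (degrees/s): [159.86, 159.86, 180, 180, 180, 180].

## Interface

Orientations are given as a 3x3 rotation matrix whose columns are the frame's x, y, z axes.
In Python, from rig import bot, capture, get_calibration gives the robot as it stands.
- The arm moves only by the tool play_rows, never from a script. Its arguments are lists of equal length, an entry for each row: "fingers": the closure in counts, from 0 (fully open) to 255 (shut); "linear": the shift along the tool's x, y, z in mm, a list of three; "rot": the turn, a rotation vector about the tool's x, y, z in degrees, a list of three. A call has 1 to 20 rows; each row is the pose to reach, as a shift and turn from the pose commanded when the call began, along the tool's axes at that moment; what a row does not reach only later rows make up. A row lasts 1/10 s, in which the tool goes at most 50 mm and 8.59 degrees, less where a joint would pass 70% of its speed; a pose out of reach is approached as far as the arm can. A call with a gripper value outside its range is refused whole. The fingers move at their own pace and stop on an object; the grip force is fixed at half the most. Time passes only in rows, so rows that repeat a pose let the fingers close. It gives the time, the measured TCP pose, the force and the opening at its end, in the units of the state.
- bot.read_state(): the state, without advancing time (a new reading comes with each control period).
- capture(name): name is "side" or "top"; returns the picture (420x560x3 uint8, red, green, blue); there is no depth.
- get_calibration(name): a dict with "vfov" (degrees; the focal length in pixels is half the picture's height over the tangent of half this angle, whatever the lens; pixels are square), "cx", "cy" (the principal point, pixels), "dist" ([k1, k2, p1, p2, k3] as OpenCV has them; the pictures are not rectified), "camera_from_world" (4x4, takes a point from world to camera coordinates). Camera axes: x right, y down, z forward; pixel columns grow to the right and rows downward; lengths in m; the calibration is good to about 2 mm. A picture is of the moment at which its call begins. get_calibration takes no time and is no camera call.
- bot.hand_in(): hands the job in, once; it reports no verdict.
The state is a dict: "time_s": time; "joint_positions": joint angles; "qvel": joint speeds; "tau": joint torques, N m; "position": TCP position; "tcp_rot": TCP orientation; "force": force on the tool from outside, world axes, zero at the start; "moment": the same for the moment, N m; "opening": opening from 0.0 (shut) to 1.0 (fully open).
Only numpy, scipy, OpenCV 4.12 (cv2) and the standard library are available. Lean on these libraries where they do the work, as an engineer would, in place of code of your own. Each camera call takes 0.05 s, during which the arm holds its last target.

## Task

Get ready to paint the cardboard: lift the yellow mixing pot off the top of the pile of pots and stand it upright on the green cutting mat, let go of it, then unscrew the tight red cap from the blue paint jar while the jar stays seated in its wooden brace block. Stop turning when the threads let go, lift the cap straight up, and finish while still holding it level a couple of centimetres above the open jar, centred over it and not touching it. Set the pot down, do not drop it, and leave the other pots, the tape, the marker and the glue stick where they are.

Things in the scene. Friction and masses are not known exactly. Their poses are not given: they have to be found in the camera images.
- mat: green cutting mat with a white grid, fixed to the table, 200 (its x) by 150 (its y) by 3 mm thick; origin at the centre of its underside
- brace: plywood brace block fixed to the table, 100 x 100 x 45 mm, with a square pocket 65 mm wide and 40 mm deep in its top, in which the jar stands; origin at the centre of its underside, its sides along its x and y
- jar: loose paint jar, about 0.35 kg: square blue body 62 x 62 x 70 mm high, then a round white neck, 40 mm diameter, up to 96 mm. Stands in the brace block's pocket, within a few mm of its centre, underside 5 mm above the table, 1.5 mm play per side; the pocket stops it from turning, only its weight holds it down. Origin at the centre of its underside, z up
- seal_top (a point): on the axis of the sprung black rubber sealing ring round the foot of the jar's neck, 80 mm above the jar's underside, where the cap's lower edge sits when screwed on. The ring (55 mm diameter) pushes the cap up with about 20 N (less as it rises) and so makes it tight: turning takes about 0.25 N m
- jar_mouth (a point): centre of the jar's open mouth, at the top of the neck, 96 mm above the jar's underside; same axes as the jar
- cap: red screw cap with 16 flat facets, 58 mm across, 24 mm high, open below, 60 g; origin at the centre of its open lower edge, z up. Screwed on, this edge is about 80 mm above the jar's underside (16 mm below the mouth). Unscrews counter-clockwise seen from above (positive yaw); three-lug quick thread. Pulled up while still threaded, it lifts the jar along
- cap_top (a point): centre of the cap's top face, 24 mm above its lower edge; same axes as the cap. Cap yaw minus jar yaw is 0 when fully tight, 0 to 0.25 rad at the start. The cap rises about 3 mm in turning; the lugs are free of the threads from about 1.1 to 1.6 rad, where the sealing ring nudges the cap up and it lifts straight off; beyond 1.65 rad it meets the next threads
- pot_top: yellow stacking pot, the top one of a pile of three: round, 58 mm outer diameter from 12 to 45 mm height (wall 3 mm, open top), on a solid foot 45 mm in diameter and 12 mm high; 60 g; origin at the centre of its underside. In the pile its foot sits loosely (about 3 mm play) in the pot below, with its underside 66 mm above the table and its rim at 111 mm
- pot_mid: green pot of the same shape, middle of the pile, underside 33 mm above the table, rim at 78 mm; stays in the pile
- pot_low: white pot of the same shape, bottom of the pile, loose on the table; stays
- tape: amber roll of tape lying flat, 84 mm diameter, 24 mm high, loose; leave alone; origin at the centre of its underside
- marker: black and grey marker pen lying on the table, 130 x 17 x 16 mm along its x; loose; leave alone; origin under its middle
- glue: upright glue stick, white with an orange cap, 31 mm diameter, 90 mm high; loose; leave alone; origin at the centre of its underside
Mind the look-alikes: they are no part of the job. Several things have the shape of the mat; the one meant has the colours described above.

How it is judged (in metres and radians):
On the way, in this order (a step that is already met when the one before it is completed fails the run):
1. the yellow pot stands released on the cutting mat while the cap is still on the jar (x of pot_top in the frame of mat between -0.08 and 0.08 m and y of pot_top in the frame of mat between -0.055 and 0.055 m and z of pot_top in the frame of mat below 0.008 m and angle between pot_top's own z axis and vertical below 0.12 rad and linear speed of pot_top below 0.03 m/s and contact force between the fingers and pot_top below 0.1 N and z of cap in the frame of jar_mouth below -0.006 m), for 0.2 s.
2. the cap is off the jar, in the fingers just above the mouth, the jar still seated in the brace block (z of cap in the frame of jar_mouth between 0.003 and 0.045 m and horizontal distance between cap and jar_mouth below 0.015 m and angle between cap's own z axis and vertical below 0.25 rad and contact force between the fingers and cap above 1 N and contact force between cap and jar below 0.1 N and z of jar in the frame of brace below 0.009 m and angle between jar's own z axis and vertical below 0.1 rad), for 0.2 s.
At the end, for the whole second after the job is handed in: Pot upright, released, its centre within 80 mm (length) and 55 mm (width) of the mat's centre; jar upright, raised under 4 mm; cap held still in the fingers, off the jar, level to 0.25 rad, within 15 mm sideways of the mouth, lower edge 3 to 45 mm above it (all of step 2 and x of pot_top in the frame of mat between -0.08 and 0.08 m and y of pot_top in the frame of mat between -0.055 and 0.055 m and z of pot_top in the frame of mat below 0.008 m and angle between pot_top's own z axis and vertical below 0.12 rad and linear speed of each of pot_top, cap below 0.03 m/s and contact force between the fingers and pot_top below 0.1 N); the arm keeps its last pose, push and grip.
It fails at once if the jar is pulled up out of its seat by more than 15 mm or tipped (z of jar in the frame of brace above 0.02 m or angle between jar's own z axis and vertical above 0.25 rad).
It fails at once if the yellow pot is dropped or thrown (contact force between the fingers and pot_top below 0.02 N and linear speed of pot_top above 0.6 m/s).
It fails at once if the other pots are disturbed (distance of any of pot_mid, pot_low from where it was at the start of the episode above 0.04 m or angle between pot_mid's own z axis and vertical above 0.5 rad).
It fails at once if the tape, marker or glue stick is disturbed (distance of any of tape, marker, glue from where it was at the start of the episode above 0.03 m).
It also fails if it takes over 54 s, if anything falls off the work surface, if the arm or the gripper's body presses on something with over 40 N, if the wrist force passes 120 N, or if a joint passes its speed limit or range.

## Working session

There is one attempt and no reset: what is moved stays moved. The work goes in short steps, Python scripts to look and compute and a tool call to move; the robot and the scene stay as the last step left them, time stands still between calls to the robot, and variables do not carry over. Pictures are saved under pics/ and viewed, and the job is handed in when it is done.

Besides the shell and the picture viewer there is one more tool, called after "Emit:" by a JSON object that holds its "fn" and its "kwargs", one argument or row to a line. play_rows: Moves the arm, as the interface text tells. Its arguments: {"type":"object","properties":{"fingers":{"type":"array"},"linear":{"type":"array"},"rot":{"type":"array"}},"required":["fingers","linear","rot"]}

```bash
mkdir -p pics; ls; python3 - <<'E'
from rig import bot, capture, get_calibration
import cv2
s=bot.read_state();print(s)
for n in("side","top"):
    print(n,get_calibration(n)); cv2.imwrite(f"pics/{n}0.png",cv2.resize(capture(n)[:,:,::-1],(800,600),interpolation=cv2.INTER_CUBIC))
    
E
```

```text
pics
{'time_s': 0.0, 'joint_positions': array([ 6.12224546e+01,  3.02773140e+01,  8.21549918e+01, -3.04959072e-04,
        6.76875143e+01, -1.02277034e+01]), 'qvel': array([-0.01280053,  0.03262174, -0.03958335, -0.02639482, -0.00316465,
        0.05978888]), 'tau': array([ 3.68536294e-04, -4.40042496e+01, -1.76590508e+01,  6.34219148e-02,
        5.81771100e-02, -1.40417915e-04]), 'position': array([0.19846145, 0.59190487, 0.22159707]), 'tcp_rot': array([[-9.48047732e-01,  3.18126537e-01, -1.00243526e-03],
       [ 3.18127905e-01,  9.48046026e-01, -1.83534525e-03],
       [ 3.66482736e-04, -2.05889753e-03, -9.99997813e-01]]), 'force': array([ 0.13817381, -0.72758304,  1.14550983]), 'moment': array([ 0.00376502,  0.03941575, -0.02939857]), 'opening': 1.0016028297729467}
side {'vfov': 55.35335941069408, 'cx': 273.0038019232288, 'cy': 207.27271009828402, 'dist': array([-0.05341729,  0.        ,  0.        ,  0.        ,  0.        ]), 'camera_from_world': array([[ 0.96275755, -0.26928358, -0.02417116, -0.55250838],
       [-0.1668232 , -0.5213146 , -0.8368997 ,  0.17348414],
       [ 0.21276257,  0.80976382, -0.54682231,  0.81033446],
       [ 0.        ,  0.        ,  0.        ,  1.        ]])}
top {'vfov': 50.76427793775583, 'cx': 285.74100652882714, 'cy': 203.550451340849, 'dist': array([-0.13675456,  0.        ,  0.        ,  0.        ,  0.        ]), 'camera_from_world': array([[ 4.30190989e-02, -9.99074248e-01,  6.45294252e-05,
        -2.20226555e-02],
       [-9.78469393e-01, -4.21449250e-02, -2.02043193e-01,
         5.62395851e-01],
       [ 2.01858871e-01,  8.62857602e-03, -9.79376610e-01,
         9.96604392e-01],
       [ 0.00000000e+00,  0.00000000e+00,  0.00000000e+00,
         1.00000000e+00]])}
```

View pics/side0.png

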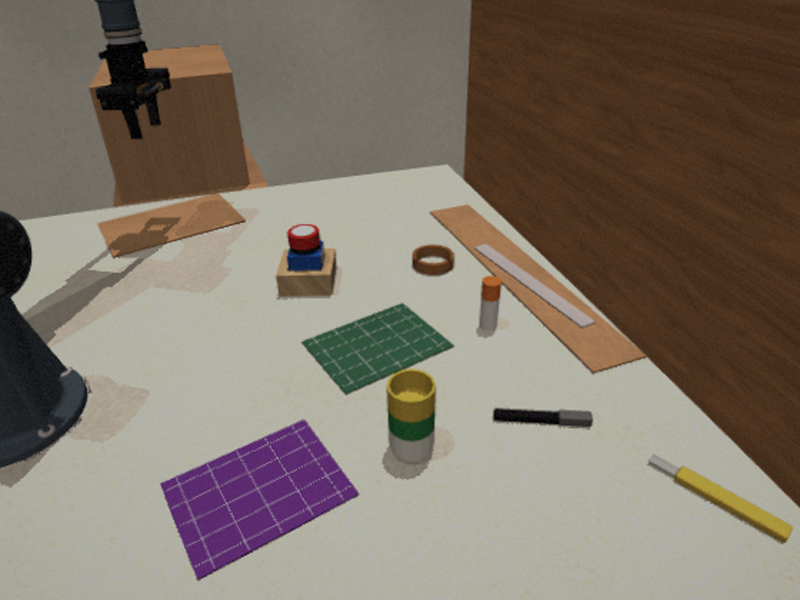

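View pics/top0.png

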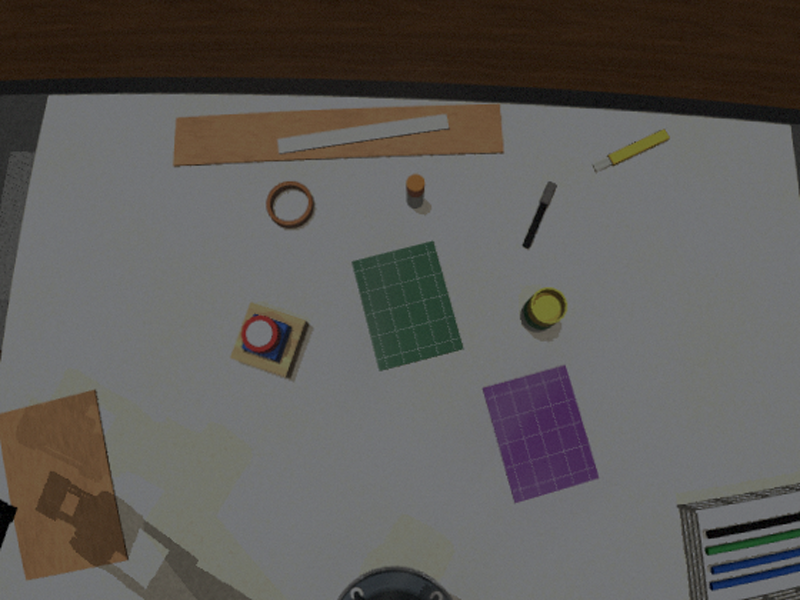

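The side view shows the pot pile (rim about 411,380), the green mat (378,345) and the jar (304,240). The top view shows the pot at (547,307), the mat at (407,306) and the cap at (262,335). Next I'll enlarge crops to measure these.

```bash
python3 - <<'E'
from rig import capture
import cv2,numpy as np
t=capture("top")[:,:,::-1];s=capture("side")[:,:,::-1]
cv2.imwrite("pics/t_raw.png",t);cv2.imwrite("pics/s_raw.png",s)
def crop(im,x,y,w,h,k,b=1):
    return cv2.resize(np.clip(im[y:y+h,x:x+w]*b,0,255).astype('uint8'),None,fx=k,fy=k,interpolation=cv2.INTER_CUBIC)
a=crop(t,155,200,70,75,8,1.7); b=crop(t,355,190,50,50,8,1.7)
cv2.imwrite("pics/tj.png",a);cv2.imwrite("pics/tp.png",b)
cv2.imwrite("pics/sj.png",crop(s,185,145,60,70,8));cv2.imwrite("pics/sp.png",crop(s,260,250,56,75,8))
E
```

```text
(no output)
```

View pics/tj.png

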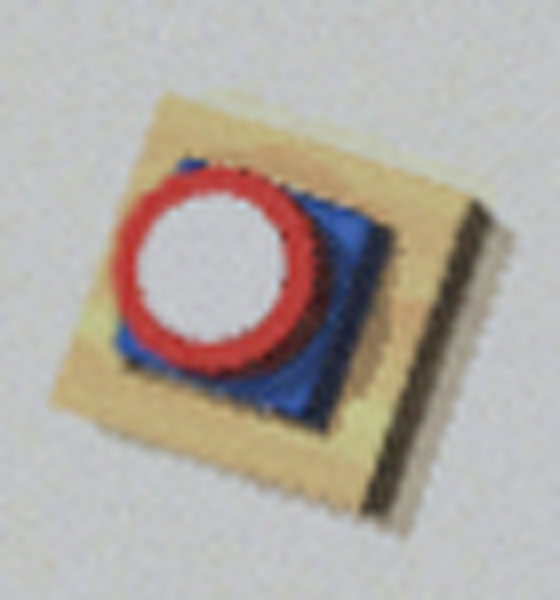

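View pics/tp.png

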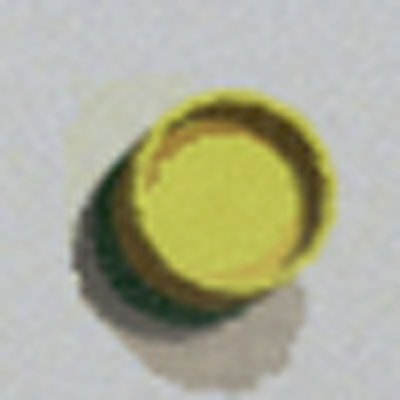

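View pics/sj.png

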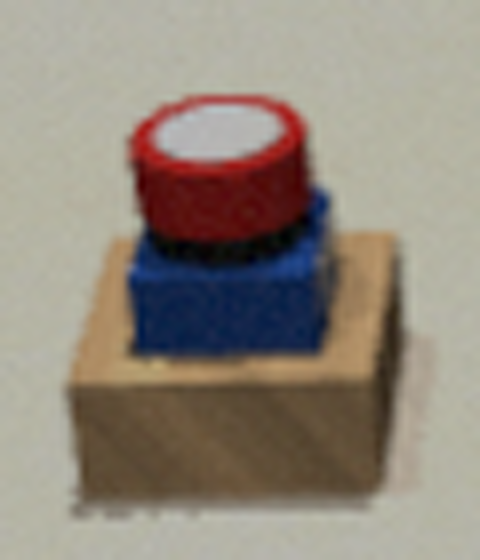

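View pics/sp.png

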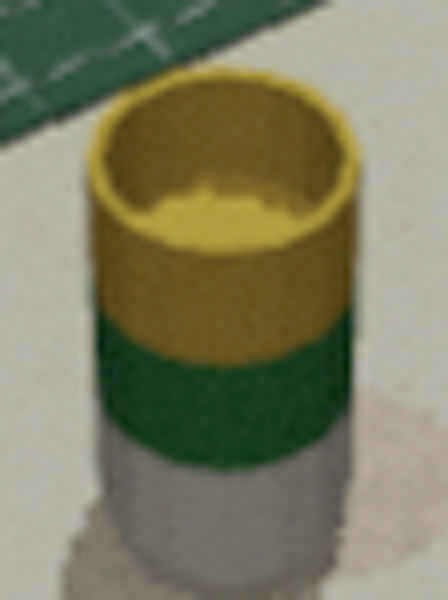

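```bash
cat > h.py <<'E'
from rig import bot, capture, get_calibration
import cv2,numpy as np
def cam(n):
    c=get_calibration(n);f=210/np.tan(np.radians(c["vfov"]/2))
    return np.array([[f,0,c["cx"]],[0,f,c["cy"]],[0,0,1]]),c["dist"],c["camera_from_world"]
def at_z(n,uv,z):
    K,d,T=cam(n);p=cv2.undistortPoints(np.array([[uv]],float),K,d)[0,0]
    R=T[:3,:3];o=-R.T@T[:3,3];r=R.T@np.array([*p,1]);return o+r*(z-o[2])/r[2]
def proj(n,P):
    K,d,T=cam(n);return cv2.projectPoints(np.array(P,float).reshape(-1,1,3),cv2.Rodrigues(T[:3,:3])[0],T[:3,3],K,d)[0][:,0]
def crp(x0,y0,p,k=8): return (x0+(p[0]+.5)/k-.5,y0+(p[1]+.5)/k-.5)
E
python3 - <<'E'
from h import *
np.set_printoptions(precision=4,suppress=True)
print("cap",at_z("top",crp(155,200,(212,266.5)),.109),at_z("side",crp(185,145,(218,130)),.109))
print("pot",at_z("top",crp(355,190,(234.5,192)),.111),at_z("side",crp(260,250,(224.5,158)),.111))
b=np.array([at_z("top",crp(155,200,p),.045) for p in[(168,95),(475,197),(365,512),(52,400)]])
print("brace",b,b.mean(0),np.linalg.norm(np.diff(b,axis=0),axis=1))
e=b[1]-b[0];print(np.degrees(np.arctan2(e[1],e[0])))
m=np.array([at_z("top",(.7*np.array(p)+.35*0-.15),.003) for p in[(352,261),(433,242),(463,349),(380,370)]])
print("mat",m,m.mean(0),np.linalg.norm(np.diff(m,axis=0),axis=1))
e=m[0]-m[3];print(np.degrees(np.arctan2(e[1],e[0])))
for n,p in[("glue",(415,182)),("tape",(290,190)),("marker",(540,215))]: print(n,at_z("top",np.array(p)*.7,.09 if n=="glue" else .02))
E
```

```text
cap [0.4747 0.2342 0.109 ] [0.477  0.2382 0.109 ]
pot [ 0.5382 -0.2211  0.111 ] [ 0.5405 -0.2222  0.111 ]
brace [[0.5344 0.2681 0.045 ]
 [0.5075 0.172  0.045 ]
 [0.4121 0.198  0.045 ]
 [0.4404 0.295  0.045 ]] [0.4736 0.2333 0.045 ] [0.0997 0.0989 0.1011]
-105.63737340370065
mat [[ 0.624   0.105   0.003 ]
 [ 0.6652 -0.0373  0.003 ]
 [ 0.476  -0.0958  0.003 ]
 [ 0.4338  0.0454  0.003 ]] [0.5497 0.0043 0.003 ] [0.1482 0.198  0.1474]
17.400104270496666
glue [ 0.7431 -0.0015  0.09  ]
tape [0.7466 0.2233 0.02  ]
marker [ 0.7187 -0.2267  0.02  ]
```

```bash
cat >> h.py <<'E'
def delta(xyz,yaw):
    s=bot.read_state();R=s["tcp_rot"];a=np.radians(yaw)
    y=np.array([np.cos(a),np.sin(a),0]);z=np.array([0,0,-1.]);x=np.cross(y,z);Rt=np.stack([x,y,z],1)
    d=R.T@(np.array(xyz)-s["position"])*1000;r=np.degrees(cv2.Rodrigues(R.T@Rt)[0][:,0])
    print("lin",d.round(1),"rot",r.round(2),"F",s["force"].round(2),"M",s["moment"].round(3),"op",round(s["opening"],3),"t",s["time_s"],"J",s["joint_positions"].round(1),"p",s["position"].round(4))
    return d,r
E
python3 -c "
from h import *
delta((.539,-.2215,.20),-8.6)"
```

```text
lin [-581.6 -663.1   22.7] rot [-7.000e-02  4.000e-02  8.005e+01] F [-0.41 -1.04 -0.29] M [-0.009  0.027  0.027] op 0.996 t 0.2 J [ 61.2  30.3  82.1   0.   67.7 -10.2] p [0.1986 0.5922 0.2219]
```

Emit:
{"fn": "play_rows", "kwargs": {
  "fingers": [0,0,0,0,0,0,0,0,0,0,0,0,0,0,0,0,0,0,0,0],
  "linear": [
    [-582,-663,22.5],
    [-582,-663,22.5],
    [-582,-663,22.5],
    [-582,-663,22.5],
    [-582,-663,22.5],
    [-582,-663,22.5],
    [-582,-663,22.5],
    [-582,-663,22.5],
    [-582,-663,22.5],
    [-582,-663,22.5],
    [-582,-663,22.5],
    [-582,-663,22.5],
    [-582,-663,22.5],
    [-582,-663,22.5],
    [-582,-663,22.5],
    [-582,-663,22.5],
    [-582,-663,22.5],
    [-582,-663,22.5],
    [-582,-663,22.5],
    [-582,-663,22.5]
  ],
  "rot": [
    [0,0,80],
    [0,0,80],
    [0,0,80],
    [0,0,80],
    [0,0,80],
    [0,0,80],
    [0,0,80],
    [0,0,80],
    [0,0,80],
    [0,0,80],
    [0,0,80],
    [0,0,80],
    [0,0,80],
    [0,0,80],
    [0,0,80],
    [0,0,80],
    [0,0,80],
    [0,0,80],
    [0,0,80],
    [0,0,80]
  ]
}}

```text
time_s: 2.2
position: [0.5391, -0.2215, 0.1994]
tcp_rot: [[0.15, 0.989, -0.001], [0.989, -0.15, 0.001], [0.001, -0.002, -1.0]]
force: [-0.1, 1.0, -0.3]
opening: 1.001
```

```bash
python3 -c "
from h import *
im=capture('side')[:,:,::-1];cv2.imwrite('pics/s1.png',cv2.resize(im,(800,600)))
delta((.539,-.2215,.085),-8.6)"
```

```text
lin [ -1.2   0.7 114.5] rot [-0.11 -0.07  0.03] F [-0.58  1.28  0.28] M [-0.093  0.076 -0.006] op 1.001 t 2.25 J [-33.3  28.5  89.7   0.   61.9 -24.7] p [ 0.5387 -0.2204  0.1995]
```

View pics/s1.png

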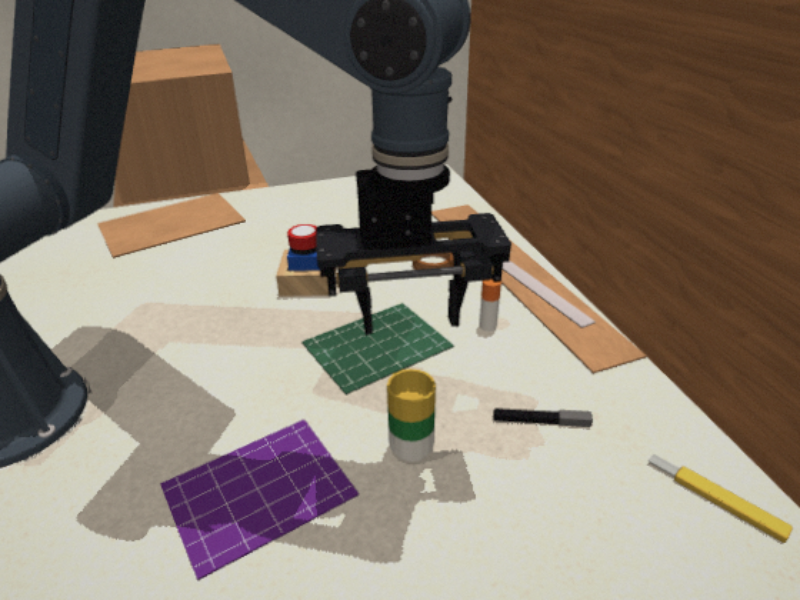

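The open fingers (tips at 368,330 and 455,322) straddle the pot axis at x≈411, so I'm descending.

Emit:
{"fn": "play_rows", "kwargs": {
  "fingers": [0,0,0,0,0,0,0,0],
  "linear": [
    [-1,0.5,25],
    [-1,0.5,50],
    [-1,0.5,75],
    [-1,0.5,95],
    [-1,0.5,108],
    [-1,0.5,114.5],
    [-1,0.5,114.5],
    [-1,0.5,114.5]
  ],
  "rot": [
    [0,0,0],
    [0,0,0],
    [0,0,0],
    [0,0,0],
    [0,0,0],
    [0,0,0],
    [0,0,0],
    [0,0,0]
  ]
}}

```text
time_s: 3.05
position: [0.5405, -0.2222, 0.0863]
tcp_rot: [[0.148, 0.989, 0.001], [0.989, -0.148, -0.001], [-0.001, 0.001, -1.0]]
force: [0.5, -0.0, 0.6]
opening: 1.003
```

```bash
python3 -c "
from h import *
for n in('side','top'):
  im=capture(n)[:,:,::-1];x,y=(240,180) if n=='side' else (320,150)
  cv2.imwrite('pics/%s2.png'%n,cv2.resize(im[y:y+130,x:x+130],None,fx=4,fy=4))
delta((.539,-.2215,.085),-8.6)"
```

```text
lin [ 0.8 -1.8  1.6] rot [0.11 0.05 0.06] F [0.95 0.8  0.54] M [-0.163  0.087  0.032] op 0.999 t 3.15 J [-33.3  37.7  94.5  -0.   47.7 -24.8] p [ 0.5406 -0.2226  0.0866]
```

View pics/side2.png

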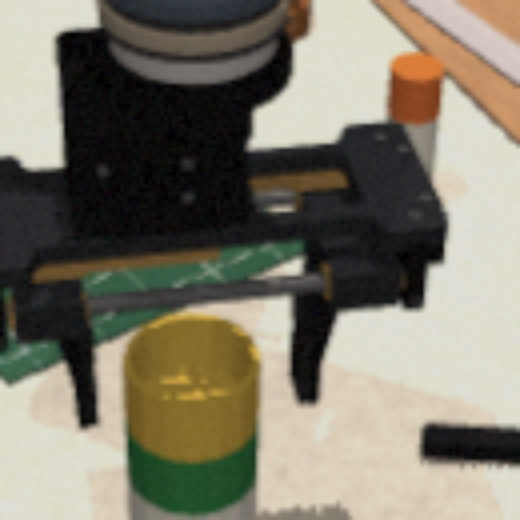

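View pics/top2.png

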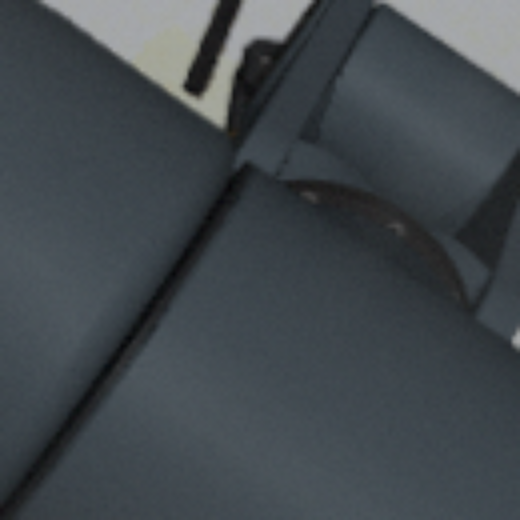

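The fingers are on either side of the yellow wall (tips at about row 410 in the crop, at the pot axis height) and clear of the green pot. Closing now.

Emit:
{"fn": "play_rows", "kwargs": {
  "fingers": [255,255,255,255,255,255,255,255,255,255],
  "linear": [
    [0,-1,0],
    [0,-1,0],
    [0,-1,0],
    [0,-1,0],
    [0,-1,0],
    [0,-1,0],
    [0,-1,0],
    [0,-1,0],
    [0,-1,0],
    [0,-1,0]
  ],
  "rot": [
    [0,0,0],
    [0,0,0],
    [0,0,0],
    [0,0,0],
    [0,0,0],
    [0,0,0],
    [0,0,0],
    [0,0,0],
    [0,0,0],
    [0,0,0]
  ]
}}

```text
time_s: 4.15
position: [0.539, -0.2221, 0.0856]
tcp_rot: [[0.149, 0.989, 0.0], [0.989, -0.149, -0.0], [-0.0, 0.0, -1.0]]
force: [0.6, -0.0, 1.0]
opening: 0.665
```

```bash
python3 -c "
from h import *
delta((.539,-.2215,.19),-8.6)"
```

```text
lin [ 6.000e-01 -1.000e-01 -1.044e+02] rot [0.   0.   0.05] F [ 0.58 -0.    1.04] M [-0.133  0.154 -0.024] op 0.665 t 4.15 J [-33.4  37.7  94.6  -0.   47.6 -24.8] p [ 0.539  -0.2221  0.0856]
```

The opening of 57.9 mm matches the 58 mm pot. Lifting straight up.

Emit:
{"fn": "play_rows", "kwargs": {
  "fingers": [255,255,255,255,255,255,255,255,255,255],
  "linear": [
    [0,0,-4],
    [0,0,-10],
    [0,0,-18],
    [0,0,-28],
    [0,0,-40],
    [0,0,-55],
    [0,0,-70],
    [0,0,-80],
    [0,0,-85],
    [0,0,-85]
  ],
  "rot": [
    [0,0,0],
    [0,0,0],
    [0,0,0],
    [0,0,0],
    [0,0,0],
    [0,0,0],
    [0,0,0],
    [0,0,0],
    [0,0,0],
    [0,0,0]
  ]
}}

```text
time_s: 5.15
position: [0.5394, -0.2224, 0.1716]
tcp_rot: [[0.149, 0.989, 0.002], [0.989, -0.149, -0.001], [-0.001, 0.002, -1.0]]
force: [0.2, -0.5, -1.2]
opening: 0.66
```

```bash
python3 -c "
from h import *
im=capture('side')[:,:,::-1];cv2.imwrite('pics/s3.png',cv2.resize(im,(800,600)))
delta((.548,.003,.17),-8.6)"
```

```text
lin [223.9 -24.5   0.7] rot [0.02 0.01 0.05] F [-0.53  0.65 -0.92] M [-0.13   0.073 -0.083] op 0.665 t 5.2 J [-33.4  30.7  91.2   0.   58.1 -24.8] p [ 0.5389 -0.2221  0.1708]
```

View pics/s3.png

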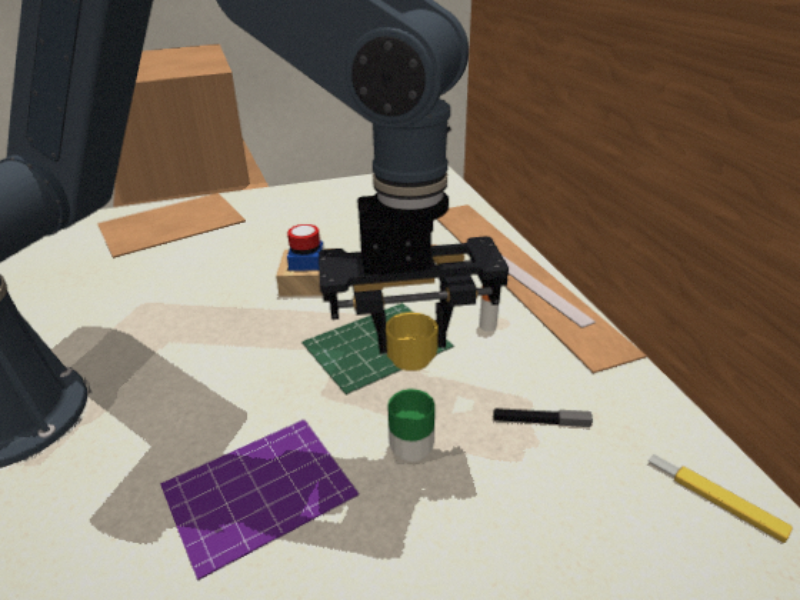

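The yellow pot is held (411,340) and the green and white pots stay at (411,425). Moving over the mat.

Emit:
{"fn": "play_rows", "kwargs": {
  "fingers": [255,255,255,255,255,255,255,255,255,255,255,255],
  "linear": [
    [10,-1,0],
    [35,-4,0],
    [65,-7,0],
    [95,-10,0],
    [125,-14,0],
    [155,-17,0],
    [185,-20,0],
    [208,-23,0],
    [220,-24,0],
    [224,-24.5,0],
    [224,-24.5,0],
    [224,-24.5,0]
  ],
  "rot": [
    [0,0,0],
    [0,0,0],
    [0,0,0],
    [0,0,0],
    [0,0,0],
    [0,0,0],
    [0,0,0],
    [0,0,0],
    [0,0,0],
    [0,0,0],
    [0,0,0],
    [0,0,0]
  ]
}}

```text
time_s: 6.4
position: [0.5482, 0.0022, 0.1704]
tcp_rot: [[0.149, 0.989, -0.0], [0.989, -0.149, -0.0], [-0.0, 0.0, -1.0]]
force: [-0.4, 0.4, -1.0]
opening: 0.665
```

```bash
python3 -c "
from h import *
delta((.548,.003,.0226),-8.6)"
```

```text
lin [  0.8  -0.3 147.8] rot [0.   0.02 0.01] F [-0.4   0.45 -1.01] M [-0.095  0.101 -0.025] op 0.665 t 6.4 J [-11.4  28.3  96.2  -0.   55.5  -2.8] p [0.5482 0.0022 0.1704]
```

Emit:
{"fn": "play_rows", "kwargs": {
  "fingers": [255,255,255,255,255,255,255,255,255,255,255,255],
  "linear": [
    [0,0,10],
    [0,0,30],
    [0,0,55],
    [0,0,80],
    [0,0,105],
    [0,0,122],
    [0,0,132],
    [0,0,138],
    [0,0,141],
    [0,0,143],
    [0,0,144.5],
    [0,0,144.5]
  ],
  "rot": [
    [0,0,0],
    [0,0,0],
    [0,0,0],
    [0,0,0],
    [0,0,0],
    [0,0,0],
    [0,0,0],
    [0,0,0],
    [0,0,0],
    [0,0,0],
    [0,0,0],
    [0,0,0]
  ]
}}

```text
time_s: 7.6
position: [0.5484, 0.003, 0.0265]
tcp_rot: [[0.149, 0.989, 0.001], [0.989, -0.149, -0.0], [-0.0, 0.001, -1.0]]
force: [-0.4, 0.3, -1.3]
opening: 0.665
```

```bash
python3 -c "
from h import *
delta((.548,.003,.0226),-8.6)"
```

```text
lin [-0.1 -0.4  3.9] rot [0.05 0.   0.05] F [-0.41  0.28 -1.35] M [-0.101  0.072  0.034] op 0.665 t 7.6 J [-11.4  41.7 101.2  -0.   37.1  -2.8] p [0.5484 0.003  0.0265]
```

Emit:
{"fn": "play_rows", "kwargs": {
  "fingers": [255,255,255,255,255,255,255],
  "linear": [
    [0,0,1],
    [0,0,2],
    [0,0,3],
    [0,0,3.5],
    [0,0,4],
    [0,0,4.3],
    [0,0,4.3]
  ],
  "rot": [
    [0,0,0],
    [0,0,0],
    [0,0,0],
    [0,0,0],
    [0,0,0],
    [0,0,0],
    [0,0,0]
  ]
}}

```text
time_s: 8.3
position: [0.548, 0.003, 0.0226]
tcp_rot: [[0.149, 0.989, 0.0], [0.989, -0.149, -0.0], [-0.0, 0.0, -1.0]]
force: [-1.8, -0.2, 6.1]
opening: 0.662
```

```bash
python3 -c "
from h import *
im=capture('side')[:,:,::-1];cv2.imwrite('pics/s4.png',cv2.resize(im[150:300,180:360],None,fx=4,fy=4))
delta((.548,.003,.0226),-8.6)"
```

```text
lin [-0.1 -0.  -0. ] rot [0.02 0.   0.05] F [-0.92  0.25  5.73] M [-0.074  0.312 -0.006] op 0.662 t 8.35 J [-11.4  42.1 101.2  -0.   36.6  -2.8] p [0.548  0.0031 0.0226]
```

View pics/s4.png

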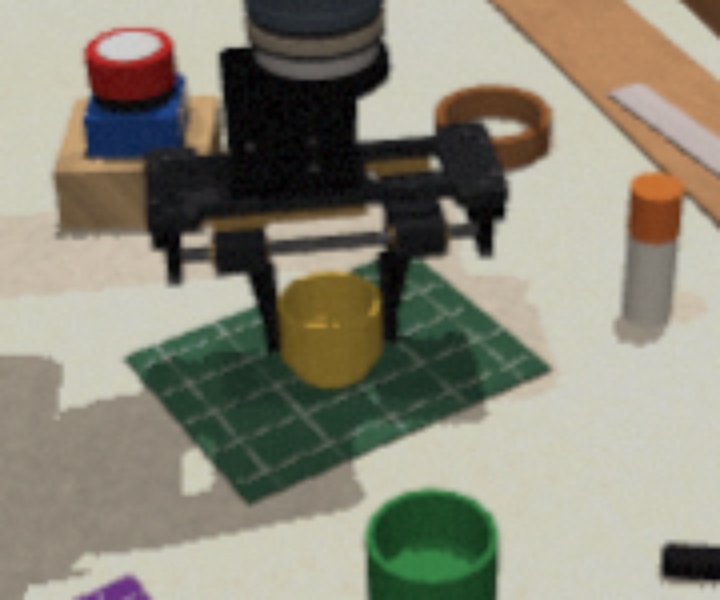

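The pot stands upright on the mat at (330,350), with about 7 N of contact. Releasing, waiting, then rising.

Emit:
{"fn": "play_rows", "kwargs": {
  "fingers": [0,0,0,0,0,0,0,0,0,0],
  "linear": [
    [0,0,0],
    [0,0,0],
    [0,0,0],
    [0,0,0],
    [0,0,0],
    [0,0,0],
    [0,0,0],
    [0,0,0],
    [0,0,0],
    [0,0,0]
  ],
  "rot": [
    [0,0,0],
    [0,0,0],
    [0,0,0],
    [0,0,0],
    [0,0,0],
    [0,0,0],
    [0,0,0],
    [0,0,0],
    [0,0,0],
    [0,0,0]
  ]
}}

```text
time_s: 9.35
position: [0.5481, 0.003, 0.0218]
tcp_rot: [[0.149, 0.989, 0.0], [0.989, -0.149, -0.0], [-0.0, 0.0, -1.0]]
force: [-0.7, 0.1, -0.4]
opening: 0.994
```

Emit:
{"fn": "play_rows", "kwargs": {
  "fingers": [0,0,0,0,0,0,0,0,0,0,0],
  "linear": [
    [0,0,-5],
    [0,0,-15],
    [0,0,-30],
    [0,0,-50],
    [0,0,-75],
    [0,0,-100],
    [0,0,-125],
    [0,0,-145],
    [0,0,-155],
    [0,0,-160],
    [0,0,-160]
  ],
  "rot": [
    [0,0,0],
    [0,0,0],
    [0,0,0],
    [0,0,0],
    [0,0,0],
    [0,0,0],
    [0,0,0],
    [0,0,0],
    [0,0,0],
    [0,0,0],
    [0,0,0]
  ]
}}

```text
time_s: 10.45
position: [0.5481, 0.003, 0.1822]
tcp_rot: [[0.149, 0.989, 0.001], [0.989, -0.149, -0.0], [-0.0, 0.001, -1.0]]
force: [-0.1, 0.8, 0.8]
opening: 0.998
```

```bash
python3 -c "
from h import *
im=capture('side')[:,:,::-1];cv2.imwrite('pics/s5.png',cv2.resize(im[150:300,180:360],None,fx=4,fy=4))
delta((.4755,.2355,.18),-8.6)"
```

```text
lin [ 219.1 -105.9    1.5] rot [-0.04 -0.    0.04] F [-0.59 -0.7   0.68] M [-0.073  0.09  -0.022] op 1.004 t 10.5 J [-11.4  27.4  95.7   0.   57.   -2.8] p [0.5477 0.0031 0.1814]
```

View pics/s5.png

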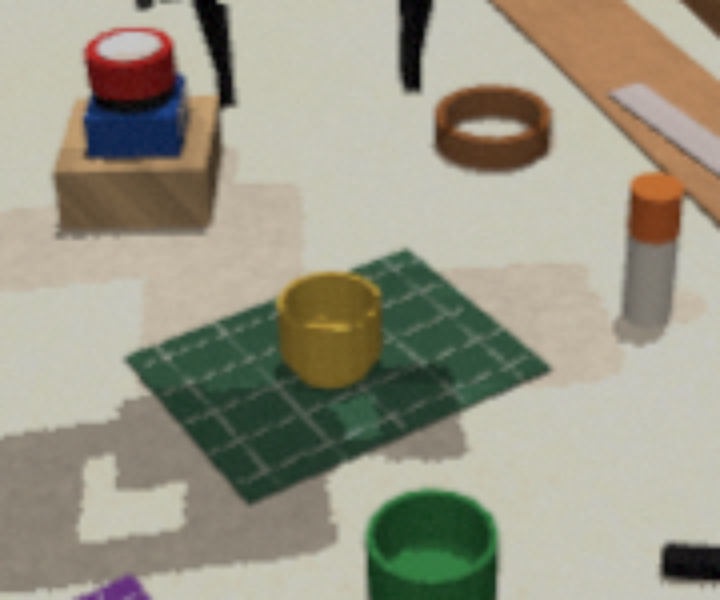

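The pot is upright and released mid-mat (330,330), and the rest is in place. Going above the cap.

Emit:
{"fn": "play_rows", "kwargs": {
  "fingers": [0,0,0,0,0,0,0,0,0,0,0],
  "linear": [
    [20,-10,0],
    [50,-24,0],
    [85,-41,0],
    [120,-58,0],
    [155,-75,0],
    [185,-89.5,0],
    [205,-99,0],
    [215,-104,1],
    [219,-106,1.5],
    [219,-106,1.5],
    [219,-106,1.5]
  ],
  "rot": [
    [0,0,0],
    [0,0,0],
    [0,0,0],
    [0,0,0],
    [0,0,0],
    [0,0,0],
    [0,0,0],
    [0,0,0],
    [0,0,0],
    [0,0,0],
    [0,0,0]
  ]
}}

```text
time_s: 11.6
position: [0.4761, 0.2344, 0.1799]
tcp_rot: [[0.15, 0.989, -0.0], [0.989, -0.15, -0.001], [-0.001, -0.0, -1.0]]
force: [-0.0, -0.7, -0.1]
opening: 1.003
```

```bash
python3 -c "
from h import *
im=capture('side')[:,:,::-1];cv2.imwrite('pics/s6.png',cv2.resize(im[80:230,120:300],None,fx=4,fy=4))
im=capture('top')[:,:,::-1];cv2.imwrite('pics/t6.png',cv2.resize(np.clip(im[150:300,100:280]*1.7,0,255).astype('uint8'),None,fx=4,fy=4))
delta((.4755,.2355,.086),-8.6)"
```

```text
lin [ 1.  -1.  94.2] rot [ 0.    0.01 -0.04] F [ 0.69 -0.8   0.11] M [-0.074  0.096 -0.033] op 0.997 t 11.7 J [14.1 26.3 98.1 -0.  55.6 22.8] p [0.4763 0.2344 0.1802]
```

View pics/s6.png

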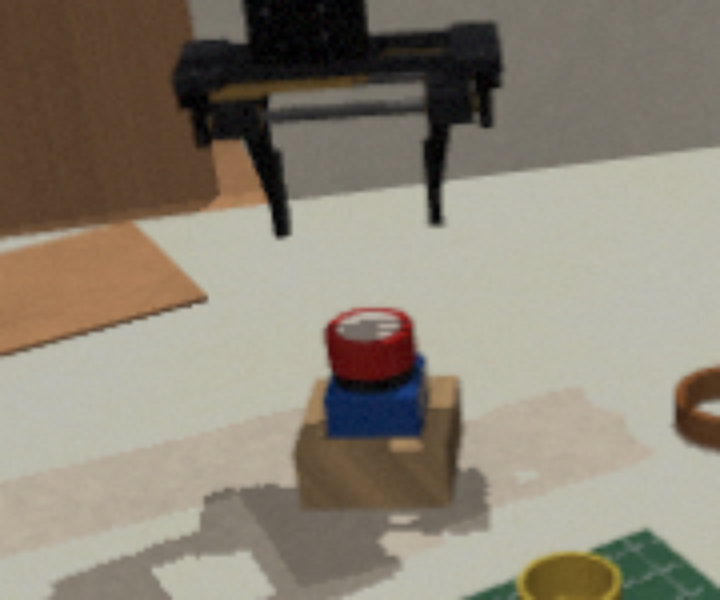

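View pics/t6.png

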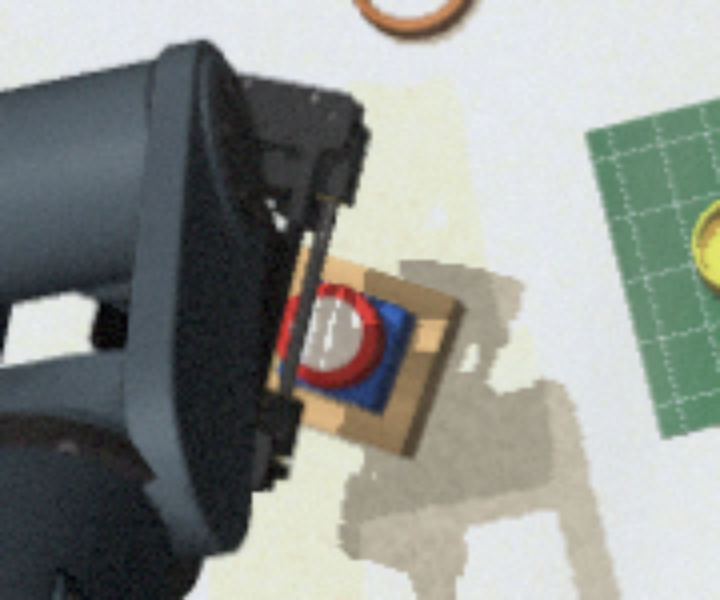

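The fingers straddle the cap: tip midpoint x≈358, cap at (370,325), which is perspective shift. Descending and rechecking.

Emit:
{"fn": "play_rows", "kwargs": {
  "fingers": [0,0,0,0,0,0,0,0,0],
  "linear": [
    [1,-1,15],
    [1,-1,35],
    [1,-1,55],
    [1,-1,70],
    [1,-1,80],
    [1,-1,87],
    [1,-1,92],
    [1,-1,94],
    [1,-1,94]
  ],
  "rot": [
    [0,0,0],
    [0,0,0],
    [0,0,0],
    [0,0,0],
    [0,0,0],
    [0,0,0],
    [0,0,0],
    [0,0,0],
    [0,0,0]
  ]
}}

```text
time_s: 12.6
position: [0.4752, 0.2365, 0.0864]
tcp_rot: [[0.149, 0.989, 0.0], [0.989, -0.149, 0.0], [0.0, 0.0, -1.0]]
force: [-0.1, 0.2, -0.9]
opening: 0.999
```

```bash
python3 -c "
from h import *
im=capture('side')[:,:,::-1];cv2.imwrite('pics/s7.png',cv2.resize(im[110:220,150:280],None,fx=6,fy=6,interpolation=2)[:600])
d=delta((.4755,.2355,.086),-8.6)
s=bot.read_state();print((proj('side',[s['position']])-[150,110])*6)"
```

```text
lin [-1.   0.4  0.6] rot [ 0.04 -0.01  0.05] F [ 0.1  -0.53  0.27] M [-0.098  0.027  0.022] op 1.003 t 12.65 J [ 14.4  34.9 102.3  -0.   42.8  22.9] p [0.4752 0.2366 0.0866]
[[372.80037948 352.89456485]]
```

View pics/s7.png

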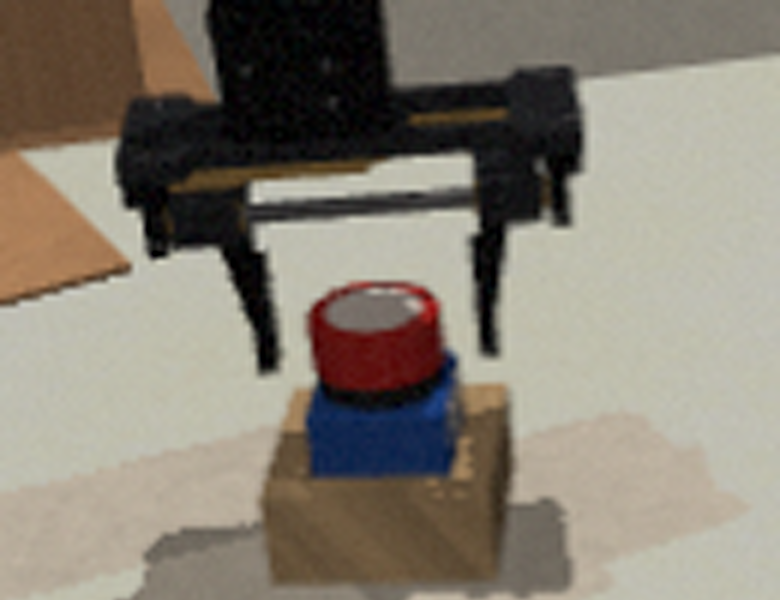

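Tip midpoint (378,362 at the near edge) against cap axis x≈376: centred to 1–2 mm. Closing on the cap.

Emit:
{"fn": "play_rows", "kwargs": {
  "fingers": [255,255,255,255,255,255,255,255,255,255],
  "linear": [
    [0,0,0],
    [0,0,0],
    [0,0,0],
    [0,0,0],
    [0,0,0],
    [0,0,0],
    [0,0,0],
    [0,0,0],
    [0,0,0],
    [0,0,0]
  ],
  "rot": [
    [0,0,0],
    [0,0,0],
    [0,0,0],
    [0,0,0],
    [0,0,0],
    [0,0,0],
    [0,0,0],
    [0,0,0],
    [0,0,0],
    [0,0,0]
  ]
}}

```text
time_s: 13.65
position: [0.475, 0.2365, 0.0863]
tcp_rot: [[0.149, 0.989, 0.0], [0.989, -0.149, 0.0], [0.0, 0.0, -1.0]]
force: [-0.7, 0.7, 1.8]
opening: 0.671
```

```bash
python3 -c "
from h import *
delta((.4755,.2355,.086),-8.6)"
```

```text
lin [-0.9  0.6  0.3] rot [ 0.01 -0.    0.05] F [-0.7   0.66  1.83] M [-0.062  0.058  0.049] op 0.671 t 13.65 J [ 14.4  34.9 102.3   0.   42.8  22.9] p [0.475  0.2365 0.0863]
```

Opening 58.4 mm confirms the grip. Turning counter-clockwise in stages, rising with the thread.

Emit:
{"fn": "play_rows", "kwargs": {
  "fingers": [255,255,255,255,255,255,255,255,255,255],
  "linear": [
    [0,0,0],
    [0,0,-0.2],
    [0,0,-0.4],
    [0,0,-0.6],
    [0,0,-0.8],
    [0,0,-1],
    [0,0,-1.2],
    [0,0,-1.4],
    [0,0,-1.4],
    [0,0,-1.4]
  ],
  "rot": [
    [0,0,-3],
    [0,0,-7],
    [0,0,-11],
    [0,0,-15],
    [0,0,-19],
    [0,0,-23],
    [0,0,-27],
    [0,0,-30],
    [0,0,-30],
    [0,0,-30]
  ]
}}

```text
time_s: 14.65
position: [0.4745, 0.237, 0.0881]
tcp_rot: [[-0.365, 0.931, -0.001], [0.931, 0.365, 0.001], [0.001, -0.0, -1.0]]
force: [-1.8, 1.8, 6.4]
opening: 0.667
```

```bash
python3 -c "
from h import *
im=capture('side')[:,:,::-1];cv2.imwrite('pics/s8.png',cv2.resize(im[110:220,150:280],None,fx=6,fy=6,interpolation=2)[:600])
delta((.4750,.2365,.0877),21.5)"
```

```text
lin [-0.6  0.3  0.4] rot [-0.02 -0.05 -0.07] F [-1.33  2.02  5.96] M [0.192 0.395 0.016] op 0.664 t 14.7 J [ 1.440e+01  3.470e+01  1.023e+02  1.000e-01  4.310e+01 -7.100e+00] p [0.4745 0.237  0.0881]
```

View pics/s8.png

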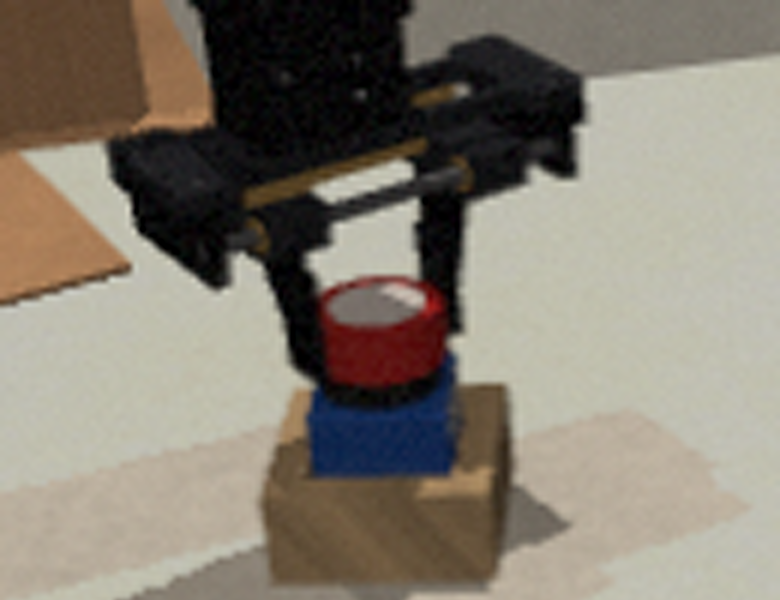

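Emit:
{"fn": "play_rows", "kwargs": {
  "fingers": [255,255,255,255,255],
  "linear": [
    [0,0,-0.2],
    [0,0,-0.5],
    [0,0,-0.8],
    [0,0,-1],
    [0,0,-1.2]
  ],
  "rot": [
    [0,0,-3],
    [0,0,-7],
    [0,0,-11],
    [0,0,-15],
    [0,0,-19]
  ]
}}

```text
time_s: 15.2
position: [0.4736, 0.2365, 0.0892]
tcp_rot: [[-0.65, 0.76, -0.003], [0.76, 0.65, -0.0], [0.002, -0.002, -1.0]]
force: [-3.3, -1.2, 5.9]
opening: 0.664
```

```bash
python3 -c "
from h import *
delta((.4750,.2365,.0877),21.5)
im=capture('side')[:,:,::-1];cv2.imwrite('pics/s9.png',cv2.resize(im[110:220,150:280],None,fx=6,fy=6,interpolation=2)[:600])
"
```

```text
lin [-0.9  1.1  1.5] rot [-0.14 -0.08 19.05] F [-3.25 -1.21  5.91] M [-0.022  0.515 -0.178] op 0.664 t 15.2 J [ 1.440e+01  3.460e+01  1.023e+02  1.000e-01  4.330e+01 -2.620e+01] p [0.4736 0.2365 0.0892]
```

View pics/s9.png

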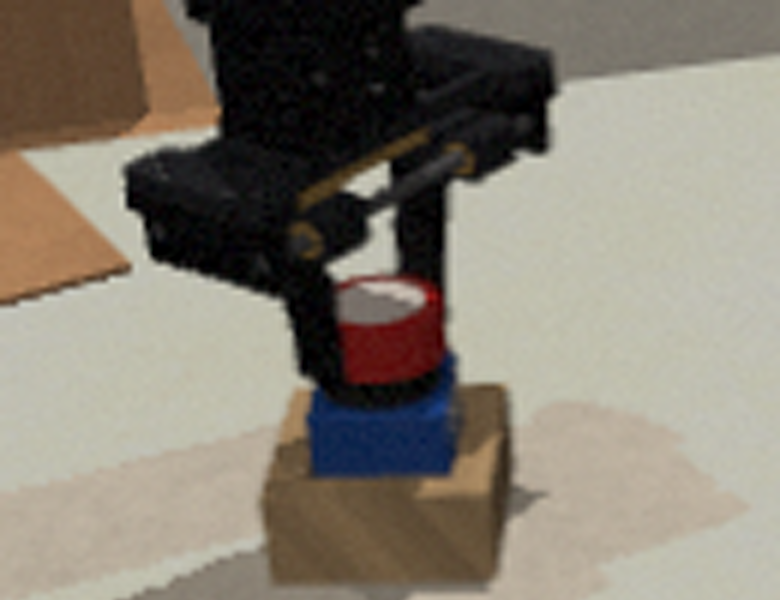

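The jar stays seated, the cap has risen, and the reaction moment is −0.18 N m. At 49° so far; going on in smaller steps while watching the moment.

Emit:
{"fn": "play_rows", "kwargs": {
  "fingers": [255,255,255],
  "linear": [
    [0,0,-0.1],
    [0,0,-0.2],
    [0,0,-0.3]
  ],
  "rot": [
    [0,0,-3],
    [0,0,-6],
    [0,0,-9]
  ]
}}

```text
time_s: 15.55
position: [0.473, 0.2363, 0.0894]
tcp_rot: [[-0.761, 0.649, -0.004], [0.649, 0.761, -0.001], [0.003, -0.003, -1.0]]
force: [-3.9, -1.1, 5.7]
opening: 0.661
```

```bash
python3 -c "
from h import *
delta((.4750,.2365,.0877),-8.6)"
```

```text
lin [-1.4  1.5  1.7] rot [-2.300e-01 -5.000e-02  5.812e+01] F [-3.9  -1.1   5.72] M [-0.165  0.602 -0.156] op 0.661 t 15.55 J [ 14.4  34.5 102.3   0.   43.4 -35.1] p [0.473  0.2363 0.0894]
```

Emit:
{"fn": "play_rows", "kwargs": {
  "fingers": [255,255],
  "linear": [
    [0,0,-0.1],
    [0,0,-0.2]
  ],
  "rot": [
    [0,0,-3],
    [0,0,-6]
  ]
}}

```text
time_s: 15.75
position: [0.4728, 0.236, 0.0895]
tcp_rot: [[-0.824, 0.566, -0.004], [0.566, 0.824, -0.001], [0.003, -0.003, -1.0]]
force: [-3.9, -1.1, 5.6]
opening: 0.663
```

```bash
python3 -c "
from h import *
delta((.4750,.2365,.0877),-8.6)"
```

```text
lin [-1.6  1.7  1.8] rot [-2.700e-01 -5.000e-02  6.413e+01] F [-3.87 -1.1   5.57] M [-0.23   0.632 -0.184] op 0.663 t 15.75 J [ 14.4  34.5 102.3   0.   43.4 -41.1] p [0.4728 0.236  0.0895]
```

Emit:
{"fn": "play_rows", "kwargs": {
  "fingers": [255,255],
  "linear": [
    [0,0,-0.1],
    [0,0,-0.2]
  ],
  "rot": [
    [0,0,-3],
    [0,0,-6]
  ]
}}

```text
time_s: 15.95
position: [0.4727, 0.2358, 0.0896]
tcp_rot: [[-0.879, 0.476, -0.005], [0.477, 0.879, -0.001], [0.003, -0.004, -1.0]]
force: [-3.8, -1.9, 4.9]
opening: 0.663
```

```bash
python3 -c "
from h import *
delta((.4750,.2365,.0877),-8.6)"
```

```text
lin [-1.7  1.7  1.9] rot [-3.000e-01 -5.000e-02  7.014e+01] F [-3.76 -1.9   4.87] M [-0.322  0.725 -0.168] op 0.663 t 15.95 J [ 14.4  34.5 102.3  -0.   43.5 -47.1] p [0.4727 0.2358 0.0896]
```

Emit:
{"fn": "play_rows", "kwargs": {
  "fingers": [255,255],
  "linear": [
    [0,0,-0.1],
    [0,0,-0.1]
  ],
  "rot": [
    [0,0,-2],
    [0,0,-4]
  ]
}}

```text
time_s: 16.15
position: [0.4724, 0.2357, 0.0897]
tcp_rot: [[-0.91, 0.415, -0.005], [0.415, 0.91, -0.002], [0.004, -0.004, -1.0]]
force: [-3.6, -2.3, 5.4]
opening: 0.664
```

```bash
python3 -c "
from h import *
delta((.4750,.2365,.0877),-8.6)
im=capture('side')[:,:,::-1];cv2.imwrite('pics/s10.png',cv2.resize(im[110:220,150:280],None,fx=6,fy=6,interpolation=2)[:600])
im=capture('top')[:,:,::-1];cv2.imwrite('pics/t10.png',cv2.resize(np.clip(im[190:290,140:260]*1.7,0,255).astype('uint8'),None,fx=6,fy=6))
"
```

```text
lin [-2.   1.8  2. ] rot [-3.30e-01 -7.00e-02  7.41e+01] F [-3.65 -2.29  5.36] M [-0.344  0.697 -0.144] op 0.664 t 16.15 J [ 14.4  34.5 102.3  -0.   43.5 -51.1] p [0.4724 0.2357 0.0897]
```

View pics/s10.png

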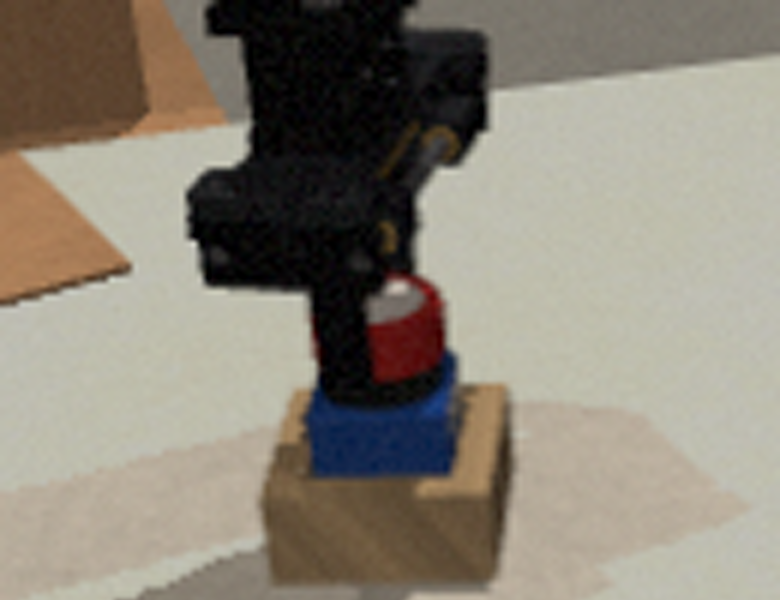

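View pics/t10.png

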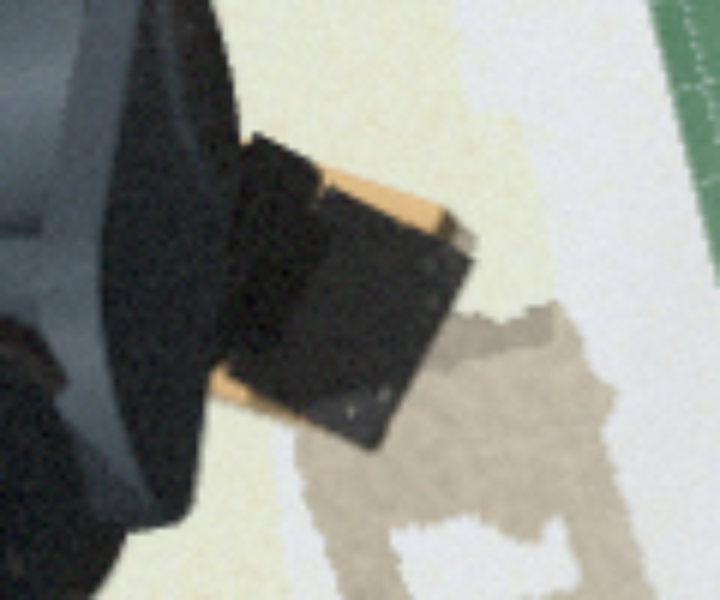

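74° turned, which should be inside the free window (1.1–1.6 rad). Gentle test lift of 3 mm, watching the force.

Emit:
{"fn": "play_rows", "kwargs": {
  "fingers": [255,255,255,255,255],
  "linear": [
    [0,0,-0.7],
    [0,0,-1.4],
    [0,0,-2.1],
    [0,0,-2.7],
    [0,0,-2.7]
  ],
  "rot": [
    [0,0,0],
    [0,0,0],
    [0,0,0],
    [0,0,0],
    [0,0,0]
  ]
}}

```text
time_s: 16.75
position: [0.4749, 0.2365, 0.0921]
tcp_rot: [[-0.91, 0.416, -0.0], [0.416, 0.91, -0.0], [0.0, -0.0, -1.0]]
force: [-1.7, -1.5, -0.8]
opening: 0.663
```

```bash
python3 -c "
from h import *
delta((.4750,.2365,.0877),-8.6)
im=capture('side')[:,:,::-1];cv2.imwrite('pics/s11.png',cv2.resize(im[110:220,150:280],None,fx=6,fy=6,interpolation=2)[:600])
"
```

```text
lin [-0.   0.1  4.4] rot [-2.000e-02 -0.000e+00  7.405e+01] F [-1.75 -1.47 -0.76] M [-0.121  0.424 -0.059] op 0.663 t 16.75 J [ 14.4  34.3 102.1  -0.   43.6 -51.1] p [0.4749 0.2365 0.0921]
```

View pics/s11.png

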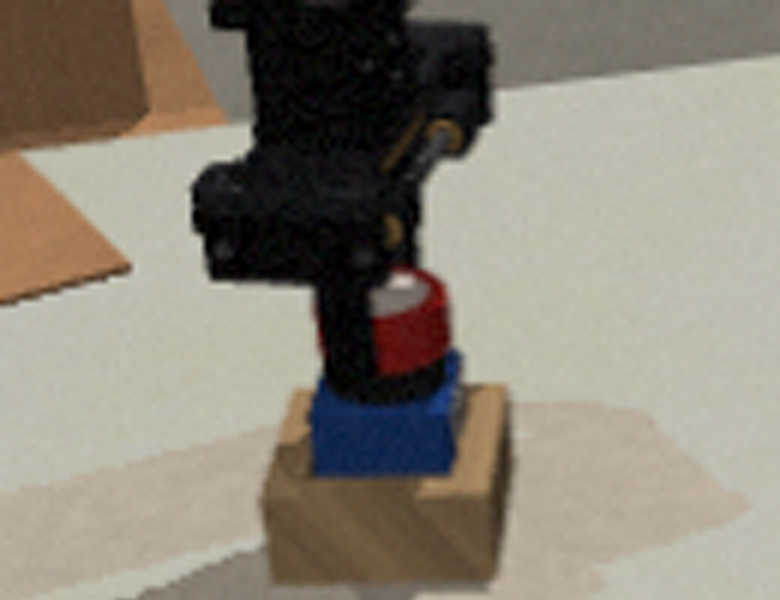

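Emit:
{"fn": "play_rows", "kwargs": {
  "fingers": [255,255,255,255],
  "linear": [
    [0,0,-1],
    [0,0,-2],
    [0,0,-3],
    [0,0,-3]
  ],
  "rot": [
    [0,0,0],
    [0,0,0],
    [0,0,0],
    [0,0,0]
  ]
}}

```text
time_s: 17.2
position: [0.4755, 0.2366, 0.0956]
tcp_rot: [[-0.91, 0.416, 0.001], [0.416, 0.91, 0.0], [-0.001, 0.001, -1.0]]
force: [-0.1, -0.7, -1.1]
opening: 0.666
```

```bash
python3 -c "
from h import *
delta((.4750,.2365,.0877),-8.6)
im=capture('side')[:,:,::-1];cv2.imwrite('pics/s12.png',cv2.resize(im[110:220,150:280],None,fx=6,fy=6,interpolation=2)[:600])
"
```

```text
lin [ 0.4 -0.3  7.9] rot [6.000e-02 2.000e-02 7.405e+01] F [-0.09 -0.66 -1.1 ] M [-0.087  0.177  0.005] op 0.666 t 17.2 J [ 14.4  34.  102.   -0.   44.  -51.1] p [0.4755 0.2366 0.0956]
```

View pics/s12.png

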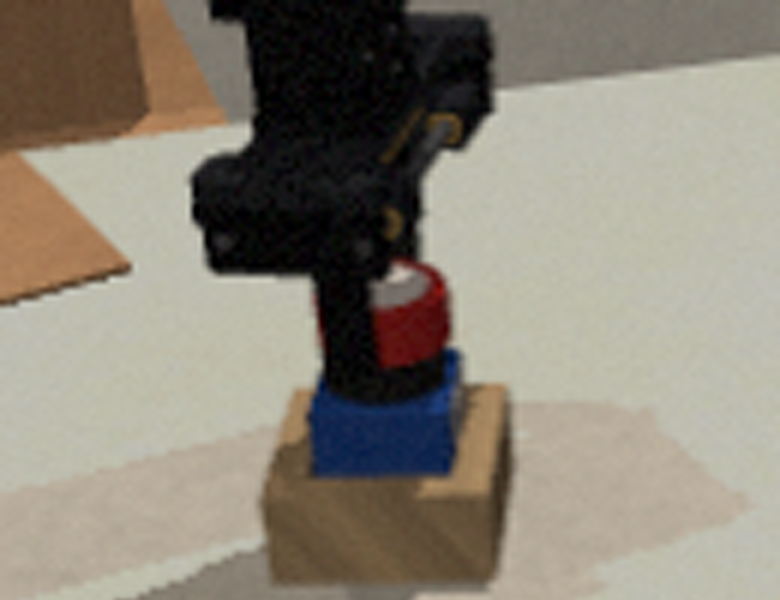

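The cap lifts (edge row 365, up from 380), the jar stays, and the force equals the cap's weight: the threads are free. Lifting straight up another 27 mm, slowly.

Emit:
{"fn": "play_rows", "kwargs": {
  "fingers": [255,255,255,255,255,255,255,255,255,255,255,255],
  "linear": [
    [0,0,-2],
    [0,0,-5],
    [0,0,-8],
    [0,0,-11],
    [0,0,-14],
    [0,0,-17],
    [0,0,-20],
    [0,0,-23],
    [0,0,-25.5],
    [0,0,-27],
    [0,0,-27],
    [0,0,-27]
  ],
  "rot": [
    [0,0,0],
    [0,0,0],
    [0,0,0],
    [0,0,0],
    [0,0,0],
    [0,0,0],
    [0,0,0],
    [0,0,0],
    [0,0,0],
    [0,0,0],
    [0,0,0],
    [0,0,0]
  ]
}}

```text
time_s: 18.45
position: [0.4749, 0.2365, 0.1223]
tcp_rot: [[-0.91, 0.416, -0.0], [0.416, 0.91, 0.0], [0.0, -0.0, -1.0]]
force: [-0.6, 0.1, -0.7]
opening: 0.663
```

```bash
python3 -c "
from h import *
delta((.4750,.2365,.0877),-8.6)
im=capture('side')[:,:,::-1];cv2.imwrite('pics/s13.png',cv2.resize(im[110:220,150:280],None,fx=6,fy=6,interpolation=2)[:600])
cv2.imwrite('pics/s13f.png',cv2.resize(im,(800,600)))
"
```

```text
lin [-0.   0.  34.6] rot [-0.   -0.   74.05] F [-0.6   0.09 -0.73] M [-0.033  0.008 -0.004] op 0.663 t 18.45 J [ 14.4  31.4 101.    0.   47.6 -51.1] p [0.4749 0.2365 0.1223]
```

View pics/s13.png

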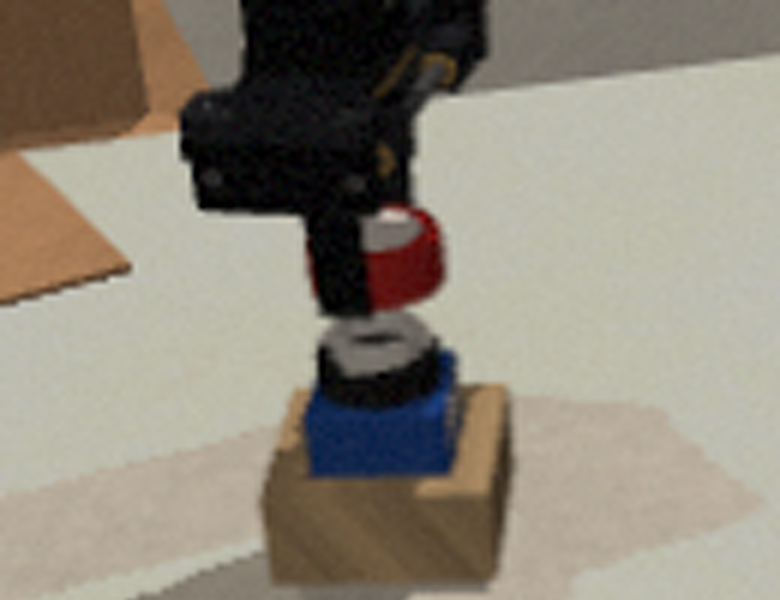

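View pics/s13f.png

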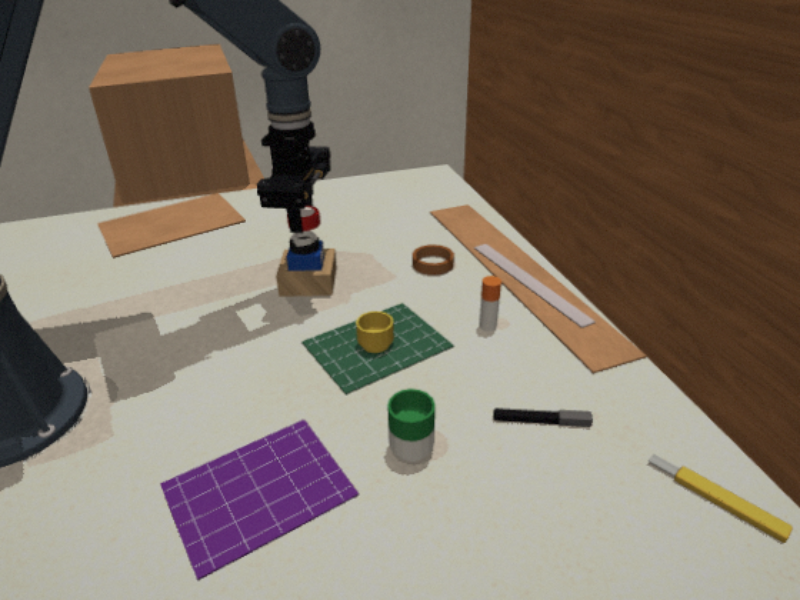

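Emit:
{"fn": "play_rows", "kwargs": {
  "fingers": [255,255,255,255,255],
  "linear": [
    [0,0,0],
    [0,0,0],
    [0,0,0],
    [0,0,0],
    [0,0,0]
  ],
  "rot": [
    [0,0,0],
    [0,0,0],
    [0,0,0],
    [0,0,0],
    [0,0,0]
  ]
}}

```text
time_s: 19.0
position: [0.475, 0.2365, 0.1223]
tcp_rot: [[-0.91, 0.415, -0.0], [0.415, 0.91, -0.0], [0.0, -0.0, -1.0]]
force: [0.0, -0.4, -0.2]
opening: 0.657
```

```bash
python3 - <<'E'
from h import *
im=np.clip(capture('side')[:,:,::-1]*1.4,0,255).astype('uint8')
k=14;x0,y0=190,135
im=cv2.resize(im[y0:y0+42,x0:x0+48],None,fx=k,fy=k,interpolation=2)
a=np.linspace(0,2*np.pi,80)
im2=im.copy()
for z,c in((.121,(0,255,0)),(.145,(255,255,0))):
  P=np.c_[.4755+.029*np.cos(a),.2365+.029*np.sin(a),0*a+z]
  p=(proj('side',P)-[x0,y0]+.5+[.8,.6])*k
  cv2.polylines(im2,[p.astype(int)],True,c,1)
P=np.c_[.4755+.02*np.cos(a),.2365+.02*np.sin(a),0*a+.101]
cv2.polylines(im2,[((proj('side',P)-[x0,y0]+.5+[.8,.6])*k).astype(int)],True,(255,0,255),1)
cv2.imwrite('pics/s14.png',im2)
delta((.4750,.2365,.0877),-8.6)
E
```

```text
lin [-0.   0.  34.6] rot [-0.    0.   74.05] F [ 0.57 -0.96 -0.56] M [-0.006  0.054  0.038] op 0.663 t 19.05 J [ 14.4  31.4 101.   -0.   47.6 -51.1] p [0.475  0.2365 0.1223]
```

View pics/s14.png

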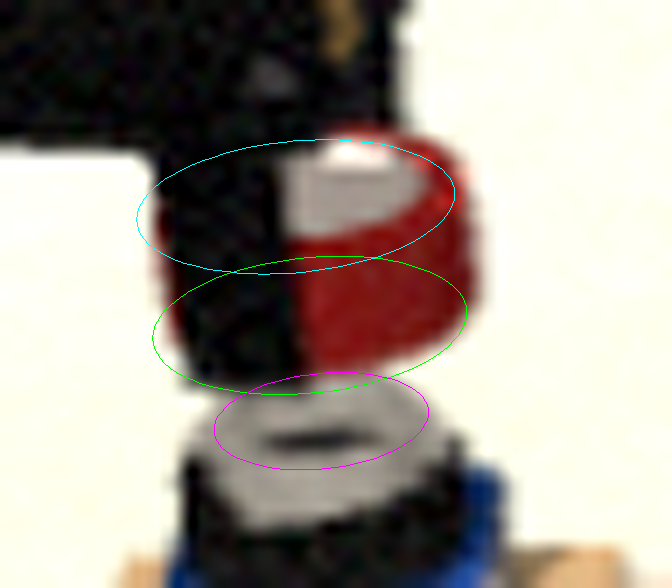

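The cap is level, centred over the mouth (cap x≈319, neck x≈320 in the crop) and about 20–25 mm above it. The jar is seated and the pot stands on the mat. Handing in.

```bash
python3 -c "
from h import *
print(bot.hand_in())"
```

```text
the job is handed in; nothing more can be done
None
```

The job is handed in at about 19 s of the 54 s. The yellow pot stands on the green mat, and the cap is off the jar and held above it. The hand-in gave no verdict.

- **Pot:** I lifted it off the pile, set it down with light contact (about 7 N), and released it upright near the mat's centre. The last overall picture shows the green and white pots, tape, marker and glue stick where they were.
- **Cap:** I turned the gripper 74° counter-clockwise, rising with the thread. A short test lift showed only the cap's weight (about 0.8 N) with the jar staying seated. I then lifted the cap straight up.
- **Last checks:** The cap is held still (about 57.5 mm opening), looks level, and is centred over the mouth to within about 2 mm. Its lower edge is about 20–25 mm above the mouth, not touching. The jar is seated in its block.
- **Disagreements:** The side camera was about 1 pixel (2–4 mm) off from the top camera and the arm readings, so the height above the mouth is only good to a few millimetres. The opening fell slightly at the start of the turn (0.671 to 0.664), so the cap may have settled a few degrees in the fingers. I did not measure the cap's exact turn relative to the jar and relied on the force readings to judge when the threads were free.

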